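Load the last disc into the assembly jig

ROBOT

A 6-joint arm with a two-finger parallel gripper is mounted at the origin on the work surface. World frame = base frame: x ahead of the robot, y to its left, z up, the work surface at z = 0. Lengths are in m, angles in rad, forces in N, time in s.
With the tool pointing down it reaches from about 0.35 to 0.85 m from the base axis. Payload 8.1 kg.
Tool frame: the origin (TCP) lies on the centre line of the jaws, within the pads' length; the fingertips stand 19 mm ahead of it and the grasp point (between the pads) is the TCP (robot.tips_ahead is the distance from the TCP to the fingertips, in m); y points along the fingers, z is the direction in which the jaws open and shut, and the axes are right-handed (so a half turn about y gives the same grasp; the last joint's range is limited). The gripper opens to 93 mm and grips with 3 to 60 N. Pads are 15 mm wide; open, the fingers measure 128 mm over their backs; the gripper's body (75 mm by 188 mm) begins 65 mm behind the grasp point.
Start: joints at [1.254, 0.13, 1.488, -0, 1.523, -0.085], TCP at [0.138, 0.584, 0.238] pointing down, gripper open.
Joint ranges: [-2.96, 2.96], [-0.89, 2.26], [0.02, 2.5], [-1.34, 4.48], [0, 2.73], [-2.66, 2.66]. Speed limits (rad/s): [2.39, 2.39, 2.79, 3.14, 3.14, 3.14].

INTERFACE

Orientations are given as a rotation vector (axis times angle).
In Python, from plant import robot, imaging, models gives the robot as it stands.
- The arm moves only by the tool carry_out, never from a script. Its argument "motion" is one flat list of numbers, 7 for each row, row after row: the shift along the tool's x, y, z in m, then the turn, a rotation vector about the tool's x, y, z in degrees, then the opening, from -1 (shut) to 1 (fully open). A call has exactly 5 rows; each row shifts and turns the pose as measured when the row begins, along the tool's axes as they then stand; what a row does not reach is not made up. A row lasts 1/10 s, in which the tool goes at most 50 mm and 8.59 degrees, less where a joint would pass 70% of its speed; a pose out of reach is approached as far as the arm can. A call is refused whole if a number of a shift passes 0.05 or a number of a turn 8.59, either way. A call with a gripper value outside its range is refused whole. The fingers move at their own pace and stop on an object; "squeeze" is the grip in N (left out, the last holds). Time passes only in rows, so rows that do not move let the fingers close, or fill a call up. It gives the time, the measured TCP pose, the force and the opening at its end, in the units of the state.
- robot.read_state(): the state, without advancing time (a new reading comes with each control period).
- imaging.read_camera(name): name is "scene" or "top" or "wrist"; returns the picture (384x512x3 uint8, blue, green, red); there is no depth.
- imaging.camera_model(name): a dict with "K" (3x3 intrinsics, pixels), "k1" (the pictures are not rectified: a ray, as slopes to the right and down, at radius r is drawn at 1 + k1 r^2 times it, then the intrinsics apply), "position" and "orientation" of the camera in the world. Camera axes: x right, y down, z forward; pixel columns grow to the right and rows downward; lengths in m; the calibration is good to about 2 mm. A picture is of the moment at which its call begins: read the wrist's pose just before it. camera_model takes no time and is no camera call; for the wrist camera it gives the pose at the moment of the call.
- robot.close_job(): hands the job in, once; it reports no verdict.
Trained networks look in the newest picture that a camera, given by its name, has taken for a name from the list of things; names that differ only in an ending like _2 or _b are one class to them, and where a whole thing is asked for, a point or a joint stands for the part that bears it (a point fixed in the world has none). Each returns a list of dicts, best first, with "confidence" (0 to 1); they miss things now and then, are a little off and sometimes report something else, mostly with a low value. They report only what shows in the picture. A call takes as long as a camera call. They do not tell look-alikes from the thing itself.
- models.outline_of(camera, thing): "pixels" (384x512 bool, what is visible of it) and "pixel" ([column, row] in pixels, amid what is visible of it).
The state is a dict: "t": time; "q": joint angles; "dq": joint speeds; "joint_torque": joint torques, N m; "tool_pos": TCP position; "orientation": TCP orientation; "force": force on the tool from outside, world axes, zero at the start; "wrist_torque": the same for the moment, N m; "opening": finger opening in m.
Only numpy, scipy, OpenCV 4.12 (cv2) and the standard library are available. Lean on these libraries where they do the work, as an engineer would, in place of code of your own. Each camera call takes 0.05 s, during which the arm holds its last target.

TASK

The middle nest of the wooden jig is still empty and its disc lies loose on top of the jig. With the fingertips, push the disc over the edge of that nest until it drops in and lies flat on the bottom, then push that nest's keeper round over the disc as far as its stop, as on the two nests beside it. Never pick the disc up, and leave the two loaded nests, the standing pins, the big disc, the screwdriver and the bottle as they are.

Things in the scene. Friction and masses are not known exactly. Their poses are not given: they have to be found in the camera images.
- jig: Fixed wooden jig, 160 (x) by 320 (y) mm, flat top face 40 mm above the bench. Origin: centre of its underside; y along the row of nests, x roughly away from the robot. Three round nests, 53 mm across, 8 mm deep, edges flush with the top, at x 38, y -100, 0, 100 mm. Front strip (x under 10) plain. A stop pin (6 mm thick, 8 high) by each keeper at x 27, y 43 mm past the nest's.
- nest (a point): Centre of the floor of the empty middle nest, 32 mm above the bench (8 mm below the jig's top face).
- disc: The loose steel disc to be loaded: 50 mm across, 7 mm thick, solid, about 0.1 kg. It starts flat on the front strip of the jig's top face, 60 to 95 mm from the centre of the middle nest. Origin: centre of its underside.
- keeper (a joint): Angle (rad) of the middle keeper, a steel turn-button 14 mm wide on an upright screw; stays where left; about 2 N at the thumb pin turns it. 0: closed on its stop, bar along the jig's -y, over the nest's middle. Grows anticlockwise from above; at 1.57 the bar points along the jig's +x, clear of the nest; most 2.2. Starts at 1.2 to 1.9.
- pivot (a point): The screw axis of the middle keeper, at the jig's top face: x = 38 mm, y = 47 mm of the jig. The keeper's bar reaches 42 mm from here, its underside 2 mm and its upper side 6 mm above the top face; the screw head rises to 10 mm.
- thumb_pin (a point): Middle of the thumb pin of the middle keeper: an upright steel pin 8 mm in diameter, 32 mm from the pivot, standing on the bar from 6 to 24 mm above the jig's top face. This point is 15 mm above the top face.
- keeper_left (a joint): Angle of the keeper of the loaded nest at the jig's y = +100 mm, same build and meaning; starts closed at 0 and must stay closed.
- keeper_right (a joint): Angle of the keeper of the loaded nest at the jig's y = -100 mm, same build and meaning; starts closed at 0 and must stay closed.
- seated_left: Disc like the loose one, already seated in the nest at the jig's y = +100 mm. Origin: centre of its underside.
- seated_right: Disc like the loose one, already seated in the nest at the jig's y = -100 mm. Origin: centre of its underside.
- pin_a: Turned steel pin, 16 mm in diameter, 44 mm high, standing on the jig's top face near its -y end. Origin: centre of its foot.
- pin_b: The same kind of pin standing on the jig's top face near its +y end. Origin: centre of its foot.
- pin_c: The same kind of pin standing on the bench beyond the jig. Origin: centre of its foot.
- big_disc: Larger steel disc, 68 mm across, 7 mm thick, lying on the bench in front of the jig; not part of this job. Origin: centre of its underside.
- screwdriver: Screwdriver, 190 mm long, lying on the bench in front of the jig. Origin: under its middle.
- oil: Closed bottle, 52 mm across, 130 mm high, standing on the bench off the jig's -y end. Origin: centre of its foot.
Not all that is in view belongs to the job. What is shaped like the disc but orange is not meant.

How it is judged:
On the way, in this order (a step that is already met when the one before it is completed fails the run):
1. the disc lies flat on the floor of the middle nest (horizontal distance between disc and nest below 0.004 m and z of disc in the frame of jig below 0.034 m and angle between disc's own z axis and vertical below 0.06 rad), for 0.2 s.
2. the middle keeper is turned over the disc to its stop (value of joint keeper below 0.2 rad), for 0.2 s.
At the end, for the whole second after the job is handed in: The disc lies at rest flat on the floor of the middle nest (centre within 4 mm of the nest's, underside within 2 mm of the floor, tilt under 0.06 rad), the middle keeper is within 0.2 rad of its stop over the disc, and the other two keepers are still closed (all of step 1 and linear speed of disc below 0.02 m/s and value of joint each of keeper, keeper_left, keeper_right below 0.2 rad); the robot touches nothing.
It fails at once if the disc is lifted: its centre rises more than 6 mm above the jig's top face (z of disc in the frame of jig above 0.046 m).
It fails at once if a loaded nest is disturbed: its keeper opened by more than 0.2 rad or its disc moved more than 8 mm (value of joint any of keeper_left, keeper_right above 0.2 rad or distance of any of seated_left, seated_right from where it was at the start of the episode above 0.008 m).
It fails at once if a standing pin is knocked over or shifted by more than 20 mm (angle between any of pin_a, pin_b, pin_c's own z axis and vertical above 0.5 rad or distance of any of pin_a, pin_b, pin_c from where it was at the start of the episode above 0.02 m).
It fails at once if the big disc, the screwdriver or the bottle is shifted by more than 20 mm (distance of any of big_disc, screwdriver, oil from where it was at the start of the episode above 0.02 m).
It also fails if it takes over 48 s, if anything falls off the work surface, if the arm or the gripper's body presses on something with over 40 N, if the wrist force passes 120 N, or if a joint passes its speed limit or range.

## Working session

There is one attempt and no reset: what is moved stays moved. The work goes in short steps, Python scripts to look and compute and a tool call to move; the robot and the scene stay as the last step left them, time stands still between calls to the robot, and variables do not carry over. Pictures are saved under pics/ and viewed, and the job is handed in when it is done.

Besides the shell and the picture viewer there is one more tool, called after "Call:" as a command line: name --argument value ..., lists and objects as JSON in quotes. carry_out: Moves the arm, as the interface text tells. Its arguments: {"type":"object","properties":{"motion":{"type":"array","items":{"type":"number"}},"squeeze":{"type":"number"}},"required":["motion"]}

```bash
ls; mkdir -p pics
python3 - <<'E'
from plant import robot, imaging, models
import cv2
s=robot.read_state(); print({k:s[k] for k in('t','tool_pos','orientation','opening')}, robot.tips_ahead)
for n in('scene','top'):
    im=imaging.read_camera(n); cv2.imwrite(f'pics/{n}0.png',im)
    m=imaging.camera_model(n); print(n,m)
E
```

```text
pics
{'t': 0.0, 'tool_pos': array([0.13766743, 0.58345142, 0.23659288]), 'orientation': array([-1.56492539,  0.18230682, -0.18177006]), 'opening': 0.09293858025845654} 0.019
scene {'K': array([[384.18377341,   0.        , 254.78860139],
       [  0.        , 384.18377341, 190.83918095],
       [  0.        ,   0.        ,   1.        ]]), 'k1': -0.05215640242486327, 'position': array([1.18608632, 0.11060624, 0.52424193]), 'orientation': array([-1.56316632, -1.77664265,  0.91659262])}
top {'K': array([[475.95393548,   0.        , 254.90317315],
       [  0.        , 475.95393548, 196.48799401],
       [  0.        ,   0.        ,   1.        ]]), 'k1': -0.17645259693776288, 'position': array([0.37173236, 0.02122322, 1.17233577]), 'orientation': array([-2.13259086,  2.13452973, -0.12784765])}
```

View pics/top0.png

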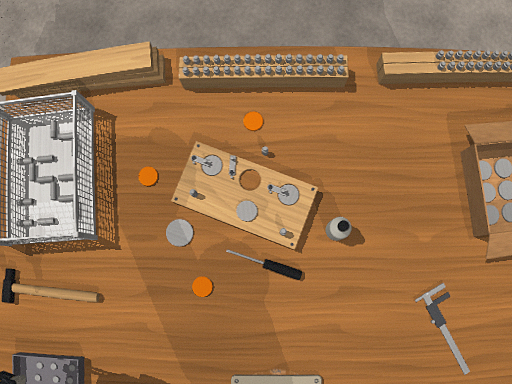

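View pics/scene0.png

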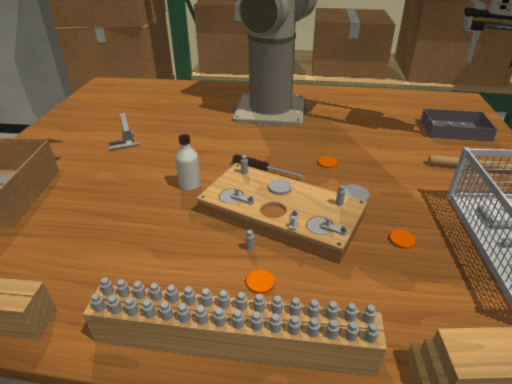

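```bash
cat > h.py <<'E'
from plant import robot, imaging, models
import numpy as np, cv2
from scipy.spatial.transform import Rotation as R
def proj(m,P):
    P=np.atleast_2d(P); c=(P-m['position'])@R.from_rotvec(m['orientation']).as_matrix()
    s=c[:,:2]/c[:,2:]; s=s*(1+m['k1']*(s**2).sum(1,keepdims=True))
    return s@m['K'][:2,:2].T+m['K'][:2,2]
def unproj(m,px,z):
    px=np.atleast_2d(px).astype(float); d=(px-m['K'][:2,2])/m['K'][0,0]; s=d.copy()
    for _ in range(20): s=d/(1+m['k1']*(s**2).sum(1,keepdims=True))
    r=np.c_[s,np.ones(len(s))]@R.from_rotvec(m['orientation']).as_matrix().T
    return m['position']+r*((z-m['position'][2])/r[:,2])[:,None]
E
python3 - <<'E'
from h import *
Z=dict(jig=.04,disc=.047,seated_left=.039,keeper=.05,keeper_left=.05,pin_a=.06,pin_c=.02,big_disc=.007,screwdriver=.015,oil=.06,thumb_pin=.055)
for cam in('top','scene'):
    imaging.read_camera(cam); m=imaging.camera_model(cam)
    for t in Z:
        for d in models.outline_of(cam,t):
            if d['confidence']<.3: continue
            ys,xs=np.nonzero(d['pixels']); c=np.array([xs.mean(),ys.mean()])
            w=unproj(m,c,Z[t])[0]
            print(cam,t,round(d['confidence'],2),len(xs),c.round(1),w.round(4))
            if t=='jig':
                r=cv2.minAreaRect(unproj(m,np.c_[xs,ys],.04)[:,:2].astype(np.float32)); print(r)
E
```

```text
top jig 0.74 7983 [244.1 195.1] [0.5415 0.0772 0.04  ]
((0.5437936782836914, 0.07805253565311432), (0.3225235044956207, 0.16648131608963013), 67.90296936035156)
top jig 0.62 371 [281.5 269.1] [ 0.3646 -0.0119  0.04  ]
((0.3645712435245514, -0.011806271970272064), (0.09322062134742737, 0.023834994062781334), 71.4935302734375)
top jig 0.31 496 [338.5 228.3] [ 0.4608 -0.1487  0.04  ]
((0.46096181869506836, -0.1492711305618286), (0.05388695001602173, 0.0632309764623642), 44.2989387512207)
top disc 0.73 382 [246.1 210.4] [0.5037 0.0718 0.047 ]
top disc 0.6 319 [201.7 286.4] [0.3237 0.1759 0.047 ]
top disc 0.56 319 [148.1 175.6] [0.5895 0.3121 0.047 ]
top disc 0.51 330 [251.8 120.9] [0.7248 0.0587 0.047 ]
top seated_left 0.75 246 [212.9 165.8] [0.6143 0.1538 0.039 ]
top keeper 0.51 110 [231.5 164.6] [0.6144 0.1073 0.05  ]
top keeper_left 0.47 110 [201.4 160.1] [0.6261 0.1807 0.05  ]
top pin_a 0.59 7849 [244.  194.9] [0.539  0.0762 0.06  ]
top pin_a 0.47 63 [193.9 193.3] [0.5432 0.1958 0.06  ]
top pin_a 0.46 17 [282.4 231.1] [ 0.4531 -0.0139  0.06  ]
top pin_a 0.42 40 [264.5 150.5] [0.6466 
[... 941 characters left out ...]
327.  161.7] [0.3937 0.1743 0.047 ]
scene seated_left 0.69 285 [317.  225.3] [0.618  0.1518 0.039 ]
scene keeper_left 0.47 168 [333.  226.5] [0.6306 0.1806 0.05  ]
scene pin_a 0.69 134 [340.  195.1] [0.5428 0.1963 0.06  ]
scene pin_a 0.55 144 [249.2 239.6] [0.6955 0.0318 0.06  ]
scene pin_c 0.69 134 [340.  195.1] [0.4873 0.2037 0.02  ]
scene pin_c 0.55 144 [249.2 239.6] [0.6532 0.025  0.02  ]
scene big_disc 0.53 263 [356.7 191.9] [0.4524 0.2446 0.007 ]
scene screwdriver 0.8 304 [258.  163.8] [0.3715 0.0066 0.015 ]
scene screwdriver 0.47 8705 [284.8 211.1] [0.5521 0.0863 0.015 ]
scene oil 0.73 1018 [186.8 164.7] [ 0.4665 -0.1456  0.06  ]
scene oil 0.37 268 [316.7 225.6] [0.6433 0.1494 0.06  ]
```

Run:
```python
import cv2
a=cv2.imread('pics/top0.png')[125:265,150:360]; cv2.imwrite('pics/top0z.png',cv2.resize(a,(800,533),interpolation=cv2.INTER_CUBIC))
a=cv2.imread('pics/scene0.png')[145:260,180:380]; cv2.imwrite('pics/scene0z.png',cv2.resize(a,(800,460),interpolation=cv2.INTER_CUBIC))
```

```text
(no output)
```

View pics/top0z.png

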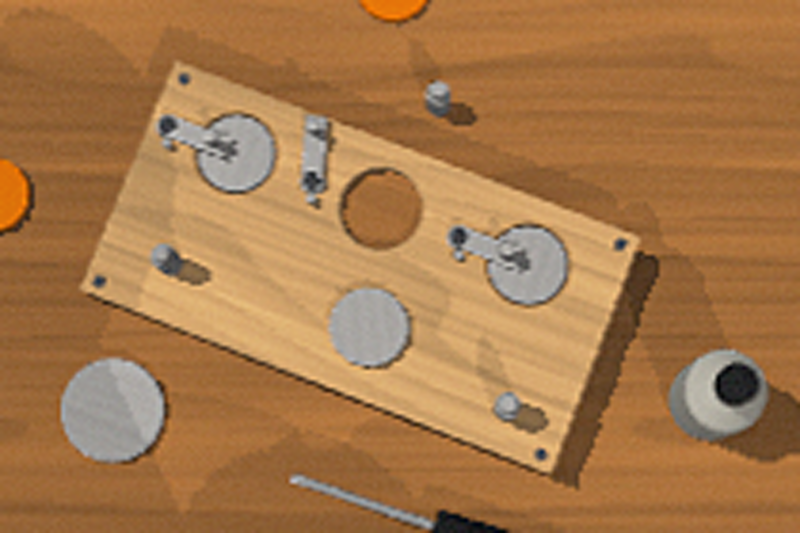

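View pics/scene0z.png

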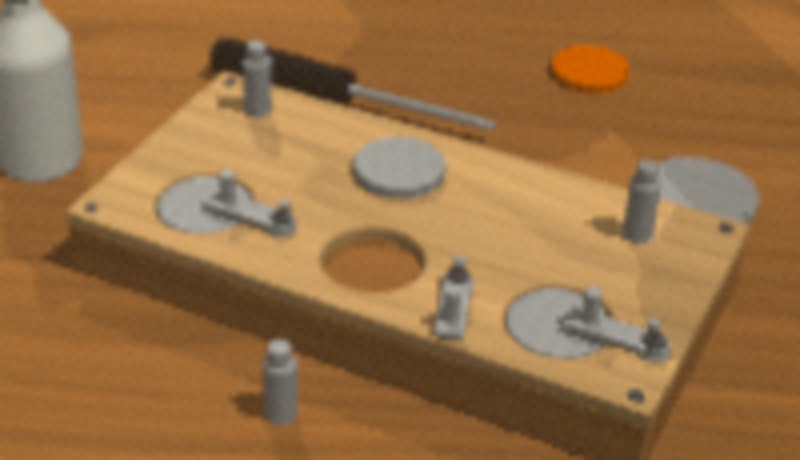

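Run:
```python
from h import *
m=imaging.camera_model('top')
f=lambda p: np.array(p)/[800/210,533/140]+[150,125]-0.37
def show(n,p,z): 
    w=unproj(m,f(p),z)[:,:2]; print(n,w.round(4).tolist()); return w
C=show('corners',[(178,62),(638,240),(550,473),(80,290)],.04); print(C.mean(0))
D=show('dots',[(184,78),(620,244),(540,454),(99,281)],.04); print(D.mean(0))
for Q in(C,D):
    x=(Q[0]+Q[1]-Q[2]-Q[3]);y=(Q[0]+Q[3]-Q[1]-Q[2]); print(np.degrees([np.arctan2(x[1],x[0]),np.arctan2(-y[0],y[1])]))
N=show('nest,disc,sl,sr',[(381,208),(370,328),(236,153),(527,265)],.04)
v=N[2]-N[3];print('yaw from seated',np.degrees(np.arctan2(-v[0],v[1])),np.linalg.norm(v),(N[2]+N[3])/2)
# scene
ms=imaging.camera_model('scene'); g=lambda p: np.array(p)/4+[180,145]-.37
N=unproj(ms,g([(373,260),(205,203),(559,321)]),.04)[:,:2];print('scene nest,sr,sl',N.round(4),N[1:].mean(0))
print('disc top',unproj(ms,g([(399,165)]),.047))
D=unproj(ms,g([(229,82),(91,208),(636,396),(726,228)]),.04)[:,:2];print(D.mean(0))
y=(D[2]+D[3]-D[0]-D[1]);print(np.degrees(np.arctan2(-y[0],y[1])))
```

```text
corners [[0.6771, 0.1957], [0.5591, -0.099], [0.4123, -0.0418], [0.5281, 0.2556]]
[0.54416069 0.07763204]
dots [[0.6664, 0.1916], [0.5566, -0.0875], [0.4242, -0.0357], [0.5338, 0.2435]]
[0.54524265 0.07795411]
[-21.58880689 -21.53970214]
[-21.38723028 -21.46003683]
nest,disc,sl,sr [[0.5802, 0.0638], [0.5035, 0.0705], [0.6165, 0.1569], [0.5433, -0.0285]]
yaw from seated -21.540952388607295 0.1993055198224653 [0.5799012  0.06416982]
scene nest,sr,sl [[ 0.5814  0.0633]
 [ 0.544  -0.0296]
 [ 0.6173  0.1562]] [0.58065328 0.0632827 ]
disc top [[0.50670644 0.0702218  0.047     ]]
[0.54429529 0.07675696]
-21.39850484353592
```

```bash
cat >> h.py <<'E'
yaw=np.radians(-21.5); JC=np.array([.5446,.0775]); X=np.array([np.cos(yaw),np.sin(yaw)]); Y=np.array([-X[1],X[0]])
def jw(x,y): return JC+x*X+y*Y
def wj(p): d=np.array(p)[:2]-JC; return np.array([d@X,d@Y])
def plan(target,xdir):
    """delta to target TCP, tool x at world heading xdir(deg); in tool axes"""
    s=robot.read_state(); M=R.from_rotvec(s['orientation'])
    a=np.radians(xdir); tx=np.array([np.cos(a),np.sin(a),0]); ty=np.array([0,0,-1.]); T=R.from_matrix(np.c_[tx,ty,np.cross(tx,ty)])
    d=M.as_matrix().T@(np.array(target)-s['tool_pos']); r=(M.inv()*T).as_rotvec()
    print('t',round(s['t'],2),'pos',s['tool_pos'].round(4),'xhead',np.degrees(np.arctan2(M.as_matrix()[1,0],M.as_matrix()[0,0])).round(2),'F',np.round(s['force'],1),'open',round(s['opening'],4),'q6',s['q'][5].round(2))
    print('shift mm',(d*1000).round(1),'turn deg',np.degrees(r).round(2)); return d,r
E
python3 - <<'E'
from h import *
s=robot.read_state(); print(R.from_rotvec(s['orientation']).as_matrix().round(3))
plan([.45,.0755,.12],-5.3);plan([.45,.0755,.12],174.7)
for n,p in dict(disc=(.505,.0705),pin_b=(.544,.199)).items(): print(n,wj(p))
E
```

```text
[[ 0.973  0.     0.23 ]
 [-0.23   0.     0.973]
 [ 0.    -1.     0.   ]]
t 1.3 pos [0.1378 0.584  0.2376] xhead -13.28 F [-0.3  0.7 -0.5] open 0.0934 q6 -0.09
shift mm [ 420.6  117.6 -423.2] turn deg [-0.   -7.98  0.  ]
t 1.3 pos [0.1378 0.584  0.2376] xhead -13.28 F [-0.3  0.7 -0.5] open 0.0934 q6 -0.09
shift mm [ 420.6  117.6 -423.2] turn deg [ -0.   172.02  -0.  ]
disc [-0.03427903 -0.02102637]
pin_b [-0.04508815  0.11282583]
```

Call:
carry_out --motion '[0.035,0,-0.035,0,-4,0,-0.48,0.035,0,-0.035,0,-4,0,-0.48,0.035,0,-0.035,0,0,0,-0.48,0.035,0,-0.035,0,0,0,-0.48,0.035,0,-0.035,0,0,0,-0.48]'

```text
t: 1.8
tool_pos: [0.2875, 0.3868, 0.2352]
orientation: [-1.571, 0.061, -0.059]
force: [0.7, 0.2, -0.1]
opening: 0.0578
```

Call:
carry_out --motion '[0.035,0,-0.035,0,0,0,-0.48,0.035,0,-0.035,0,0,0,-0.48,0.035,0,-0.035,0,0,0,-0.48,0.035,0,-0.035,0,0,0,-0.48,0.035,0,-0.035,0,0,0,-0.48]'

```text
t: 2.3
tool_pos: [0.4493, 0.1958, 0.2368]
orientation: [-1.569, 0.057, -0.061]
force: [1.1, 1.3, 0.3]
opening: 0.0246
```

Run:
```python
from h import *
plan([.45,.0755,.12],-5.3)
```

```text
t 2.3 pos [0.4493 0.1958 0.2368] xhead -4.3 F [1.1 1.3 0.3] open 0.0246 q6 -1.19
shift mm [   9.4  116.7 -120. ] turn deg [-0.08  1.    0.14]
```

Call:
carry_out --motion '[0.0,0.02,-0.03,0,1,0,-0.48,0.0,0.02,-0.03,0,0,0,-0.48,0.0,0.02,-0.03,0,0,0,-0.48,0.0,0.02,-0.03,0,0,0,-0.48,0,0,0,0,0,0,-0.48]'

```text
t: 2.8
tool_pos: [0.4427, 0.0668, 0.1555]
orientation: [-1.568, 0.073, -0.085]
force: [-1.0, 0.4, -1.1]
opening: 0.0244
```

Run:
```python
from h import *
plan([.465,.0742,.063],-5.3)
for c in('wrist','top'):
    im=imaging.read_camera(c); m=imaging.camera_model(c)
    for t in('disc','keeper'):
        for d in models.outline_of(c,t):
            if d['confidence']<.35: continue
            ys,xs=np.nonzero(d['pixels']); p=unproj(m,(xs.mean(),ys.mean()),.047)[0]
            print(c,t,round(d['confidence'],2),len(xs),xs.mean().round(),ys.mean().round(),p.round(4))
    if c=='wrist':
        for p,z in[(jw(.038,0),.04),((.505,.0705),.047),(jw(.038,.047),.05)]:
            q=proj(m,[*p,z])[0]; print(q); cv2.drawMarker(im,tuple(int(v) for v in q.round()),(0,0,255))
        an=np.linspace(0,6.28,60)
        for c0,r,z in[(jw(.038,0),.0265,.04),((.505,.0705),.025,.047)]:
            q=proj(m,np.c_[c0[0]+r*np.cos(an),c0[1]+r*np.sin(an),an*0+z]); cv2.polylines(im,[q.round().astype(int)],True,(0,0,255))
    cv2.imwrite(f'pics/{c}1.png',im)
```

```text
t 2.8 pos [0.4427 0.0668 0.1555] xhead -5.78 F [-1.   0.4 -1.1] open 0.0244 q6 -1.44
shift mm [20.8 92.7  9.5] turn deg [-0.09 -0.48  0.44]
wrist disc 0.78 2473 364.0 38.0 [0.3295 0.1656 0.047 ]
wrist disc 0.71 510 483.0 271.0 [0.5547 0.2871 0.047 ]
wrist disc 0.64 1418 260.0 247.0 [0.5038 0.0658 0.047 ]
[264.70499865 308.07866166]
[265.01305024 247.75745916]
[308.2930509  324.44667882]
top disc 0.87 281 148.0 176.0 [0.5883 0.3121 0.047 ]
top disc 0.58 279 252.0 120.0 [0.7271 0.0576 0.047 ]
top disc 0.52 120 208.0 286.0 [0.3258 0.1607 0.047 ]
top disc 0.37 108 231.0 165.0 [0.6154 0.1077 0.047 ]
```

View pics/wrist1.png

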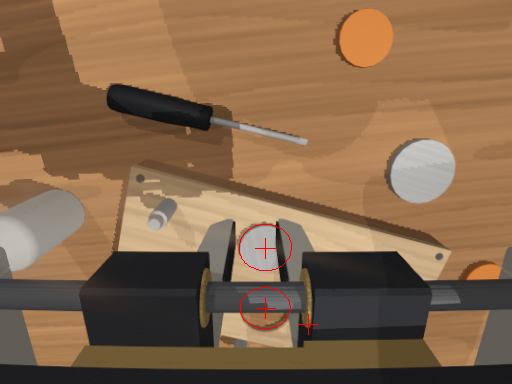

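Call:
carry_out --motion '[0.01,0.0,0.005,0,0,0,-0.48,0.01,0.02,0.005,0,0,0,-0.48,0.0,0.025,0,0,-0.4,0.4,-0.48,0,0.025,0.0,0,0,0,-0.48,0,0,0,0,0,0,-0.48]'

```text
t: 3.6
tool_pos: [0.4726, 0.0846, 0.0937]
orientation: [-1.564, 0.05, -0.077]
force: [-0.9, -0.2, -0.3]
opening: 0.024
```

Run:
```python
from h import *
plan([.466,.0738,.062],-5.3)
```

```text
t 3.6 pos [0.4726 0.0846 0.0937] xhead -4.66 F [-0.9 -0.2 -0.3] open 0.024 q6 -1.42
shift mm [ -6.3  31.5 -11.5] turn deg [-0.35  0.64  0.97]
```

Call:
carry_out --motion '[-0.004,0.0,-0.006,0,0,0.9,-0.48,-0.002,0.0,-0.004,0,0.6,0,-0.48,0,0,0,0,0,0,-0.48,0,0.015,0.0,0,0,0,-0.48,0,0,0,0,0,0,-0.48]'

```text
t: 4.1
tool_pos: [0.4684, 0.0757, 0.0831]
orientation: [-1.563, 0.065, -0.077]
force: [-0.9, 0.1, -0.4]
opening: 0.0242
```

Run:
```python
from h import *
plan([.466,.0738,.062],-5.3)
im=imaging.read_camera('scene'); m=imaging.camera_model('scene')
for d in models.outline_of('scene','disc'):
    ys,xs=np.nonzero(d['pixels']); print(round(d['confidence'],2),len(xs),xs.mean().round(),ys.mean().round(),unproj(m,(xs.mean(),ys.mean()),.045)[0].round(4))
cv2.imwrite('pics/s2.png',cv2.resize(im[100:260,180:380],(800,640)[:2] and (750,600),interpolation=cv2.INTER_CUBIC))
```

```text
t 4.1 pos [0.4684 0.0757 0.0831] xhead -5.19 F [-0.9  0.1 -0.4] open 0.0242 q6 -1.43
shift mm [-2.4 21.1 -2.3] turn deg [-0.41  0.11  0.41]
0.87 416 402.0 239.0 [0.6449 0.3057 0.045 ]
0.86 274 279.0 186.0 [0.5049 0.0695 0.045 ]
0.8 574 260.0 281.0 [0.7745 0.0601 0.045 ]
0.67 188 327.0 162.0 [0.3897 0.1745 0.045 ]
0.3 134 293.0 220.0 [0.616 0.105 0.045]
```

View pics/s2.png

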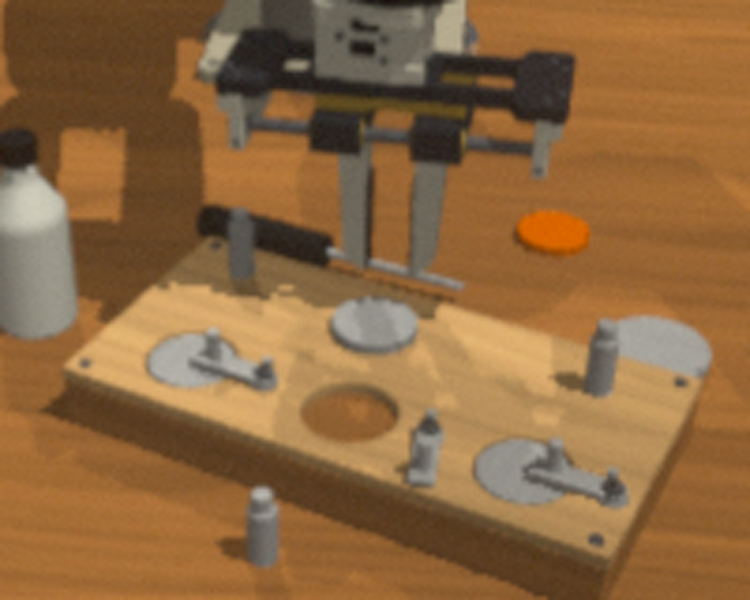

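Call:
carry_out --motion '[-0.003,0.0,-0.002,0,0,0.4,-0.48,0,0.01,0,0,0,0,-0.48,0,0.005,0,0,0,0,-0.48,0,0,0.0,0,0,0,-0.48,0,0,0,0,0,0,-0.48]'

```text
t: 4.7
tool_pos: [0.4662, 0.074, 0.0685]
orientation: [-1.562, 0.069, -0.072]
force: [-0.2, -0.1, 0.4]
opening: 0.0242
```

Run:
```python
from h import *
plan([.466,.0738,.062],-5.3)
```

```text
t 4.7 pos [0.4662 0.074  0.0685] xhead -5.18 F [-0.2 -0.1  0.4] open 0.0242 q6 -1.44
shift mm [-0.2  6.5 -0.3] turn deg [-0.43  0.12  0.09]
```

Call:
carry_out --motion '[0,0.006,0,-0.4,0,0,-0.48,0,0,0,0,0,0,-0.48,0.006,0,0,0,0,0,-0.48,0.006,0,0.0,0,0,0,-0.48,0.006,0,0,0,0,0,-0.48]'

```text
t: 5.2
tool_pos: [0.4848, 0.0726, 0.0619]
orientation: [-1.57, 0.07, -0.071]
force: [-0.6, 0.5, 0.2]
opening: 0.0243
```

Call:
carry_out --motion '[0.006,0,0,0,0,0,-0.48,0.006,0,0,0,0,0,-0.48,0.006,0,0,0,0,0,-0.48,0.006,0,0.0,0,0,0,-0.48,0,0,0,0,0,0,-0.48]'

```text
t: 5.7
tool_pos: [0.5123, 0.07, 0.062]
orientation: [-1.57, 0.07, -0.072]
force: [0.1, -0.7, -0.2]
opening: 0.0242
```

```bash
cat > chk.py <<'E'
from h import *
import sys
plan([.5507,.0663,.062],-5.3)
im=imaging.read_camera('scene'); m=imaging.camera_model('scene')
for d in models.outline_of('scene','disc'):
    ys,xs=np.nonzero(d['pixels']); w=unproj(m,(xs.mean(),ys.mean()),.045)[0]
    if np.hypot(*(w[:2]-[.55,.07]))<.1: print(round(d['confidence'],2),len(xs),xs.mean().round(),ys.mean().round(),w.round(4))
cv2.imwrite(f'pics/{sys.argv[1]}.png',cv2.resize(im[140:260,190:370],(800,533),interpolation=cv2.INTER_CUBIC))
E
python3 chk.py s3
```

```text
t 5.7 pos [0.5123 0.07   0.062 ] xhead -5.19 F [ 0.1 -0.7 -0.2] open 0.0242 q6 -1.44
shift mm [38.6  0.1 -0.2] turn deg [0.01 0.11 0.09]
0.54 322 276.0 196.0 [0.5431 0.0664 0.045 ]
```

View pics/s3.png

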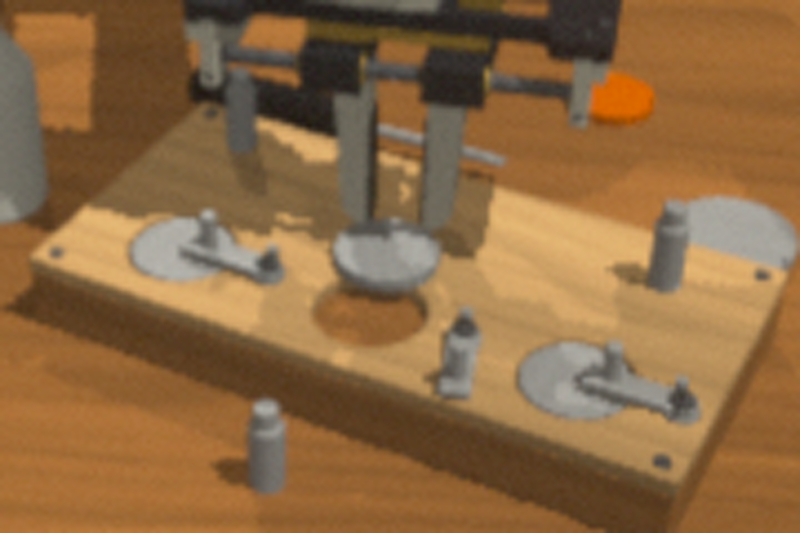

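Call:
carry_out --motion '[0.005,0,0,0,0,0,-0.48,0.005,0,0,0,0,0,-0.48,0.005,0,0,0,0,0,-0.48,0.005,0,0.0,0,0,0,-0.48,0,0,0,0,0,0,-0.48]'

```text
t: 6.3
tool_pos: [0.5325, 0.0682, 0.0619]
orientation: [-1.57, 0.071, -0.071]
force: [-0.2, 0.4, -0.3]
opening: 0.0243
```

```bash
python3 chk.py s4
```

```text
t 6.3 pos [0.5325 0.0682 0.0619] xhead -5.16 F [-0.2  0.4 -0.3] open 0.0243 q6 -1.45
shift mm [18.3 -0.1 -0.3] turn deg [0.02 0.14 0.01]
0.56 321 275.0 203.0 [0.5641 0.0649 0.045 ]
```

View pics/s4.png

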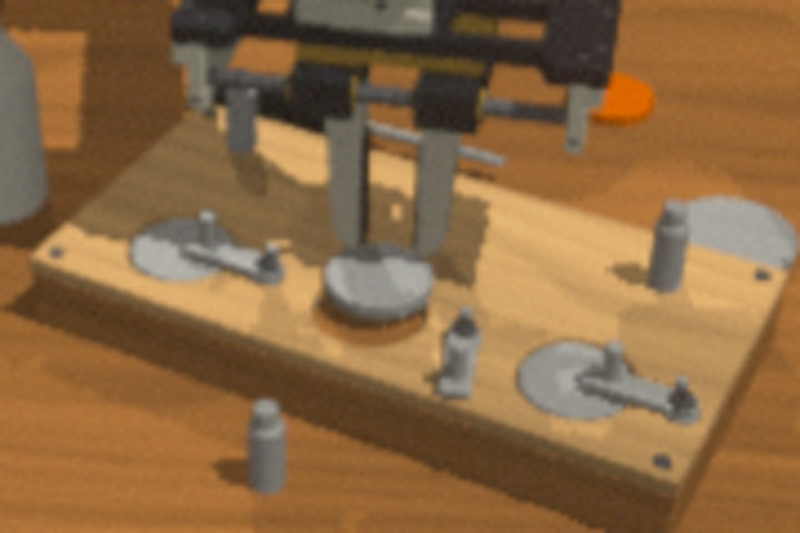

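Call:
carry_out --motion '[0.005,0,0,0,0,0,-0.48,0.005,0,0,0,0,0,-0.48,0.005,0,0,0,0,0,-0.48,0.003,0,0.0,0,0,0,-0.48,0,0,0,0,0,0,-0.48]'

```text
t: 6.9
tool_pos: [0.5515, 0.0665, 0.0619]
orientation: [-1.57, 0.071, -0.071]
force: [-0.1, 0.1, 1.2]
opening: 0.0245
```

```bash
python3 chk.py s5
```

```text
t 6.9 pos [0.5515 0.0665 0.0619] xhead -5.16 F [-0.1  0.1  1.2] open 0.0245 q6 -1.45
shift mm [-0.8 -0.1 -0.3] turn deg [0.01 0.14 0.01]
0.57 296 273.0 210.0 [0.5875 0.0637 0.045 ]
```

View pics/s5.png

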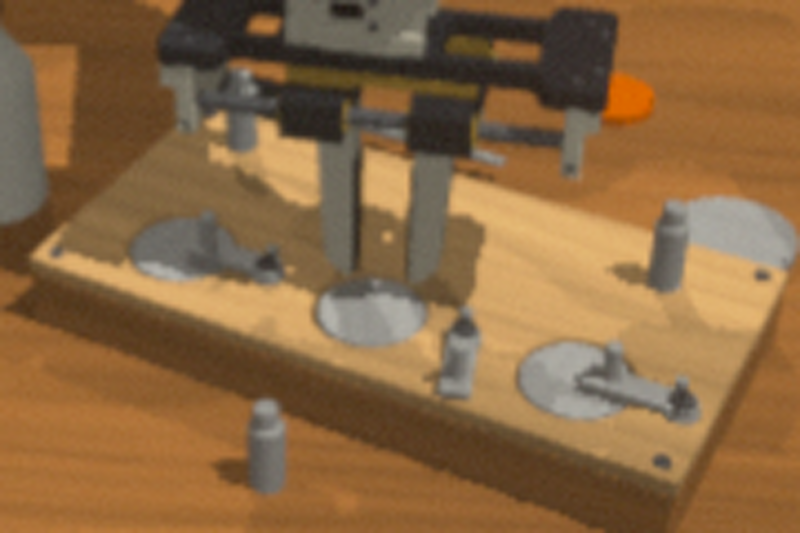

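Call:
carry_out --motion '[-0.004,-0.005,0,0,0,0,-0.48,0,-0.02,0,0,0,0,-0.6,0,-0.02,0,0,0,0,-0.8,0,-0.02,0,0,0,0,-1,0,0,0,0,0,0,-1]'

```text
t: 7.5
tool_pos: [0.5447, 0.0672, 0.1289]
orientation: [-1.57, 0.073, -0.068]
force: [-0.0, -0.1, 0.1]
opening: 0.0015
```

```bash
cat > keep.py <<'E'
from h import *
import sys
def draw(cam,im,ths,box,name,sc):
    m=imaging.camera_model(cam); x0,y0,x1,y1=box
    out=cv2.resize(im[y0:y1,x0:x1],None,fx=sc,fy=sc,interpolation=cv2.INTER_CUBIC)
    P=np.array([.038,.047]); cols=[(0,0,255),(0,200,0),(255,0,0),(0,255,255)]
    for th,c in zip(ths,cols):
        t=P+.032*np.array([np.sin(th),-np.cos(th)]); e=P+.042*np.array([np.sin(th),-np.cos(th)])
        for a,b in [((P,.046),(e,.046)),((t,.046),(t,.064))]:
            q=(proj(m,[[*jw(*a[0]),a[1]],[*jw(*b[0]),b[1]]])+.5-[x0,y0])*sc-.5
            cv2.line(out,*[tuple(int(v) for v in k.round()) for k in q],c,1)
    cv2.imwrite(name,out)
E
python3 - <<'E'
from keep import *
draw('top',cv2.imread('pics/top0.png'),[1.2,1.55,1.9],(190,140,310,220),'pics/kt.png',6)
im=imaging.read_camera('scene'); cv2.imwrite('pics/scene6.png',im)
draw('scene',im,[1.2,1.55,1.9],(225,170,355,260),'pics/ks.png',6)
plan([*(jw(.038,.047)+.045*X+.014*Y),.1],23.5)
E
```

```text
t 7.55 pos [0.5438 0.0671 0.1272] xhead -5.14 F [0.9 0.4 0.1] open 0.0005 q6 -1.45
shift mm [96.8 26.7 45.6] turn deg [-2.000e-02 -2.864e+01 -2.700e-01]
```

View pics/kt.png

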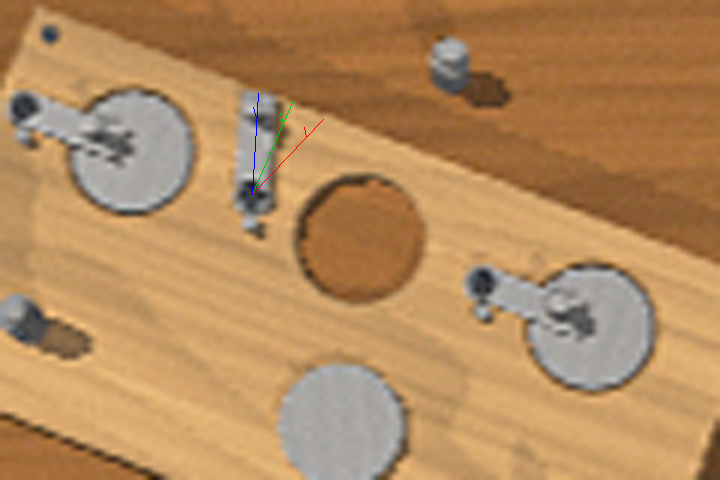

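View pics/ks.png

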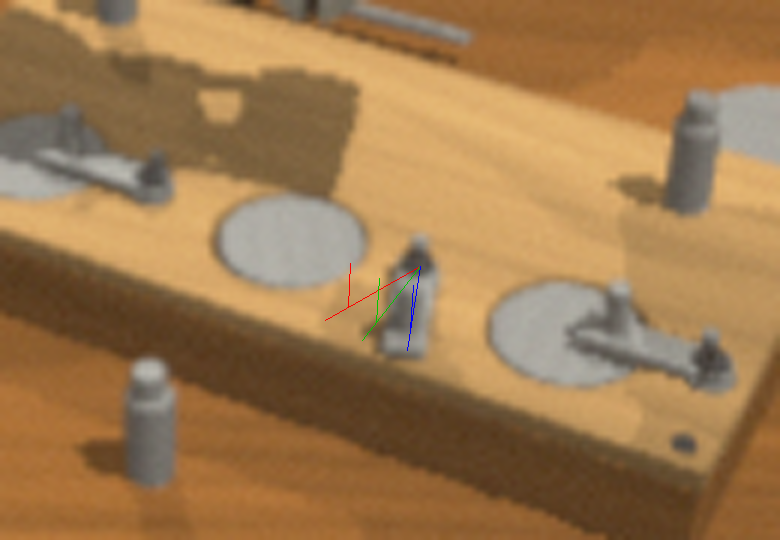

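Run:
```python
from h import *
plan([*jw(.0608,.0831),.071],-5.2)
```

```text
t 7.55 pos [0.5438 0.0671 0.1272] xhead -5.14 F [0.9 0.4 0.1] open 0.0005 q6 -1.45
shift mm [81.9 55.7 73. ] turn deg [ 0.04  0.06 -0.27]
```

Call:
carry_out --motion '[0.02,0,0.018,0,0,0,-1,0.02,0,0.018,0,0,0,-1,0.02,0,0.018,0,0,0,-1,0.018,0,0.016,0,0,0,-1,0,0,0,0,0,0,-1]'

```text
t: 8.05
tool_pos: [0.626, 0.1312, 0.1193]
orientation: [-1.571, 0.081, -0.062]
force: [0.6, -1.3, 0.2]
opening: 0.0007
```

Run:
```python
from keep import *
plan([*jw(.0608,.0831),.071],-5.2)
im=imaging.read_camera('scene'); draw('scene',im,[1.88],(225,120,355,260),'pics/ks2.png',4)
for c in ('top',):
  im=imaging.read_camera(c);draw(c,im,[1.88],(180,120,310,220),'pics/kt2.png',5)
```

```text
t 8.05 pos [0.626  0.1312 0.1193] xhead -5.23 F [ 0.6 -1.3  0.2] open 0.0007 q6 -1.35
shift mm [ 6.1 48.2  2. ] turn deg [ 0.14 -0.03 -0.7 ]
```

View pics/ks2.png

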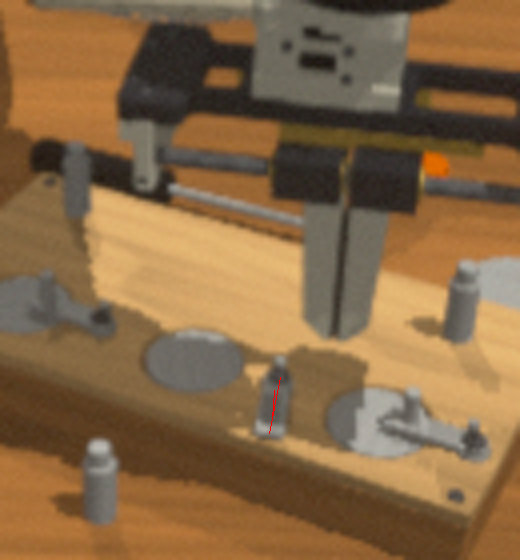

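Call:
carry_out --motion '[0.006,0.01,0.002,0,0,-0.7,-1,0,0.015,0,0,0,0,-1,0,0.012,0,0,0,0,-1,0,0,0,0,0,0,-1,0,0,0,0,0,0,-1]'

```text
t: 8.65
tool_pos: [0.6269, 0.1288, 0.0759]
orientation: [-1.574, 0.078, -0.069]
force: [-0.1, 1.1, 0.2]
opening: 0.0005
```

Run:
```python
from keep import *
plan([*jw(.0608,.0831),.071],-5.2)
im=imaging.read_camera('scene'); draw('scene',im,[1.88],(225,120,355,260),'pics/ks3.png',4)
```

```text
t 8.65 pos [0.6269 0.1288 0.0759] xhead -5.35 F [-0.1  1.1  0.2] open 0.0005 q6 -1.35
shift mm [4.4 4.8 4.1] turn deg [ 0.28 -0.15 -0.31]
```

View pics/ks3.png

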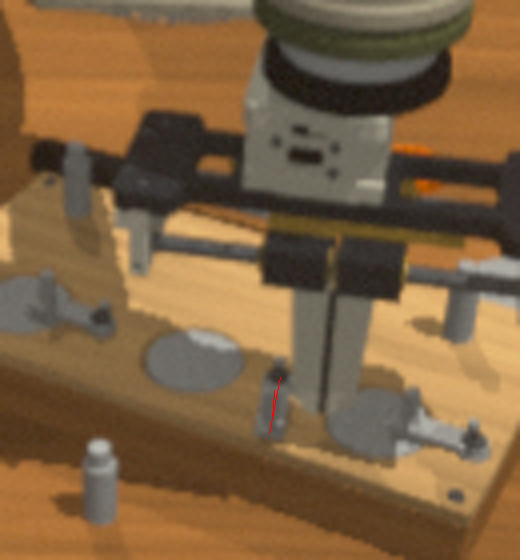

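Call:
carry_out --motion '[0.005,0.005,0,0,0,0,-1,0,0,-0.003,0,0,0,-1,0,0,-0.005,0,0,0,-1,0,0,-0.005,0,0,0,-1,0,0,0,0,0,0,-1]'

```text
t: 9.2
tool_pos: [0.632, 0.1147, 0.0721]
orientation: [-1.573, 0.076, -0.071]
force: [-0.1, 0.5, 0.1]
opening: 0.0004
```

Run:
```python
from keep import *
plan([*jw(.0608,.0831),.071],-5.2)
im=imaging.read_camera('scene'); draw('scene',im,[1.88],(245,150,355,260),'pics/ks4.png',5)
```

```text
t 9.2 pos [0.632  0.1147 0.0721] xhead -5.34 F [-0.1  0.5  0.1] open 0.0004 q6 -1.38
shift mm [-2.   1.1 17.7] turn deg [ 0.21 -0.14 -0.18]
```

View pics/ks4.png

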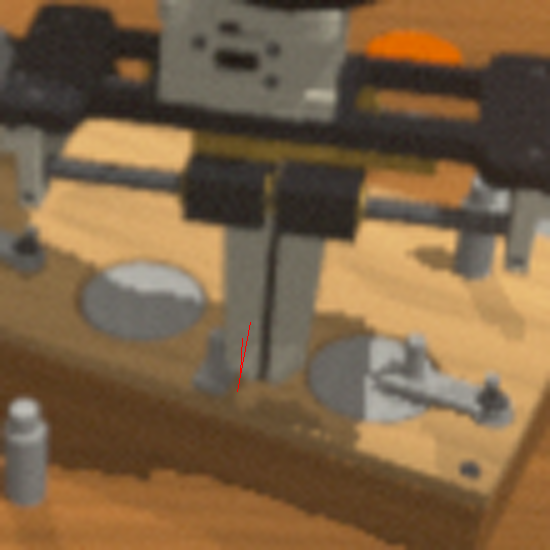

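Call:
carry_out --motion '[-0.001,0,-0.004,0,0,0,-1,-0.002,0,-0.004,0,0,0,-1,-0.002,0,-0.004,0,0,0,-1,-0.003,0,-0.003,0,0,0,-1,0,0,0,0,0,0,-1]'

```text
t: 9.75
tool_pos: [0.6226, 0.0998, 0.0731]
orientation: [-1.572, 0.074, -0.072]
force: [-0.4, 1.5, -0.3]
opening: 0.0004
```

Run:
```python
from keep import *
plan([*jw(.0608,.0831),.071],-5.2)
im=imaging.read_camera('scene'); draw('scene',im,[.9,1.1],(245,150,355,260),'pics/ks5.png',5)
```

```text
t 9.75 pos [0.6226 0.0998 0.0731] xhead -5.34 F [-0.4  1.5 -0.3] open 0.0004 q6 -1.4
shift mm [ 5.9  2.  33.4] turn deg [ 0.17 -0.14 -0.05]
```

View pics/ks5.png

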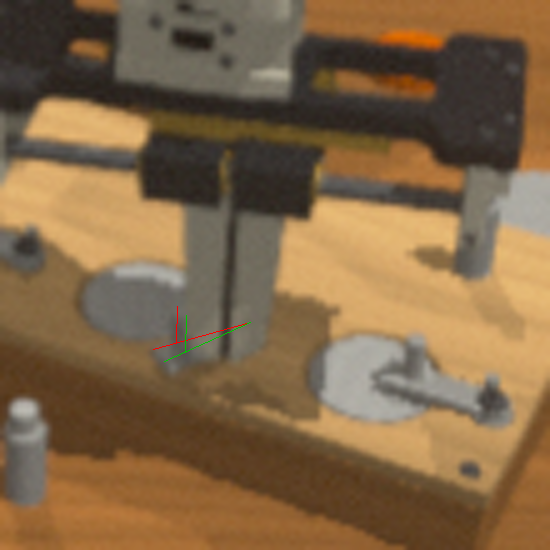

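Call:
carry_out --motion '[-0.003,0,-0.004,0,0,0,-1,0,0,0,0,0,0,-1,0.002,0,0.004,0,0,0,-1,0.01,0,0.001,0,0,0,-1,0.01,0,0,0,0,0,-1]'

```text
t: 10.3
tool_pos: [0.641, 0.0993, 0.0731]
orientation: [-1.573, 0.075, -0.071]
force: [0.7, -0.4, -0.3]
opening: 0.0004
```

Run:
```python
from keep import *
plan([*jw(.0608,.0831),.071],-5.2)
im=imaging.read_camera('scene'); draw('scene',im,[.9,1.1],(245,150,355,260),'pics/ks6.png',5)
```

```text
t 10.3 pos [0.641  0.0993 0.0731] xhead -5.32 F [ 0.7 -0.4 -0.3] open 0.0004 q6 -1.4
shift mm [-12.5   2.   32.3] turn deg [ 0.22 -0.12 -0.12]
```

View pics/ks6.png

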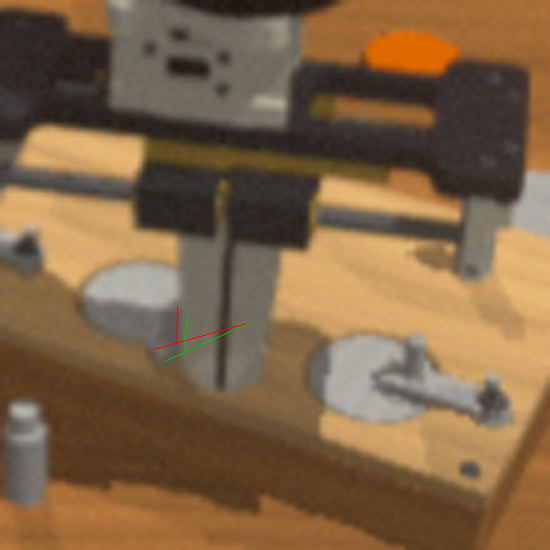

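Call:
carry_out --motion '[0.0,0,-0.011,0,0,0,-1,0,0,-0.011,0,0,0,-1,0,0,0,0,0,0,-1,0,0,0,0,0,0,-1,0,0,0,0,0,0,-1]'

```text
t: 10.85
tool_pos: [0.6391, 0.0744, 0.0728]
orientation: [-1.574, 0.076, -0.072]
force: [-0.4, -0.5, 0.2]
opening: 0.0002
```

Run:
```python
from keep import *
plan([*jw(.0608,.0831),.071],-5.2)
im=imaging.read_camera('scene'); draw('scene',im,[.8,1.],(245,150,355,260),'pics/ks7.png',5)
im=imaging.read_camera('wrist'); draw('wrist',im,[.8,1.],(190,220,390,384),'pics/kw7.png',3)
```

```text
t 10.85 pos [0.6391 0.0744 0.0728] xhead -5.38 F [-0.4 -0.5  0.2] open 0.0002 q6 -1.44
shift mm [-12.9   1.5  57.2] turn deg [ 0.27 -0.18 -0.13]
```

View pics/ks7.png

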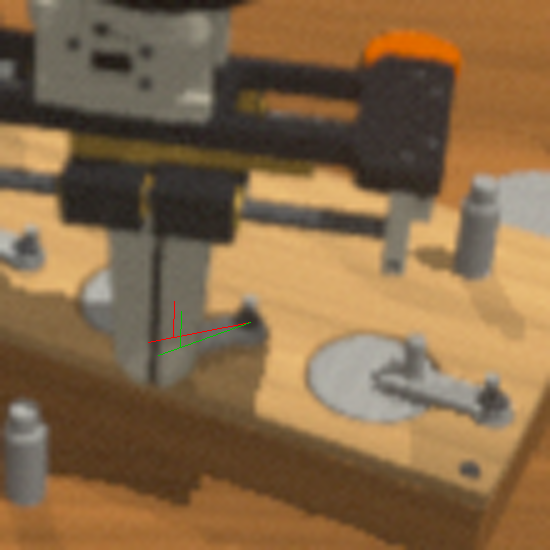

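View pics/kw7.png

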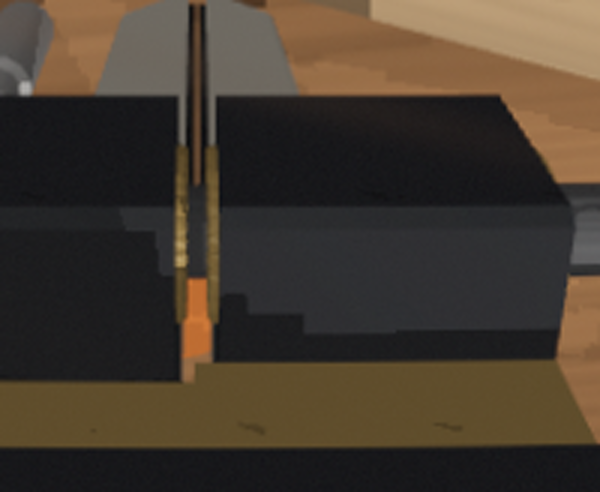

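Call:
carry_out --motion '[-0.007,0.001,0,0,0,0,-1,-0.007,0,0,0,0,0,-1,-0.007,0,0,0,0,0,-1,-0.006,0,0,0,0,0,-1,0,0,0,0,0,0,-1]'

```text
t: 11.45
tool_pos: [0.6124, 0.0742, 0.0727]
orientation: [-1.58, 0.07, -0.076]
force: [0.4, -0.7, -0.1]
opening: 0.0005
```

Run:
```python
from keep import *
plan([*jw(.0608,.0831),.071],-5.2)
im=imaging.read_camera('scene'); draw('scene',im,[0,.4],(245,150,355,260),'pics/ks8.png',5)
```

```text
t 11.45 pos [0.6124 0.0742 0.0727] xhead -5.32 F [ 0.4 -0.7 -0.1] open 0.0005 q6 -1.43
shift mm [13.7  1.2 59.9] turn deg [ 0.59 -0.13  0.27]
```

View pics/ks8.png

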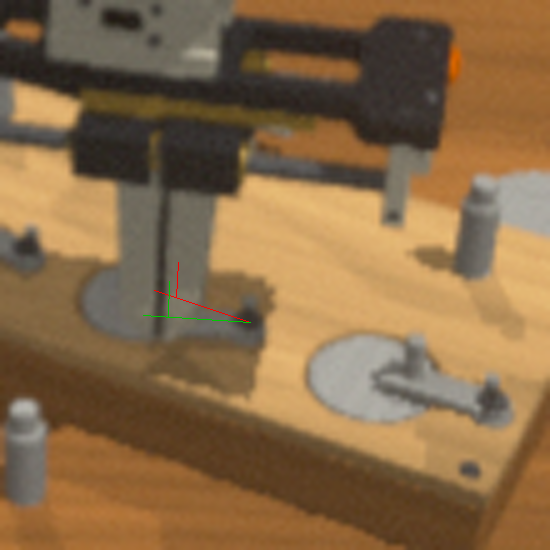

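Call:
carry_out --motion '[-0.005,0.001,0,0.5,0,0,-1,-0.005,0,0,0,0,0,-1,-0.004,0,0,0,0,0,-1,0,0,0,0,0,0,-1,0,0,0,0,0,0,-1]'

```text
t: 12.0
tool_pos: [0.5977, 0.0762, 0.0723]
orientation: [-1.57, 0.067, -0.078]
force: [2.2, -2.2, -1.1]
opening: 0.0005
```

Run:
```python
from keep import *
plan([*jw(.0608,.0831),.071],-5.2)
im=imaging.read_camera('scene'); draw('scene',im,[0],(245,150,355,260),'pics/ks9.png',5)
```

```text
t 12.0 pos [0.5977 0.0762 0.0723] xhead -5.29 F [ 2.2 -2.2 -1.1] open 0.0005 q6 -1.44
shift mm [28.6  1.5 59.3] turn deg [ 0.01 -0.09  0.38]
```

View pics/ks9.png

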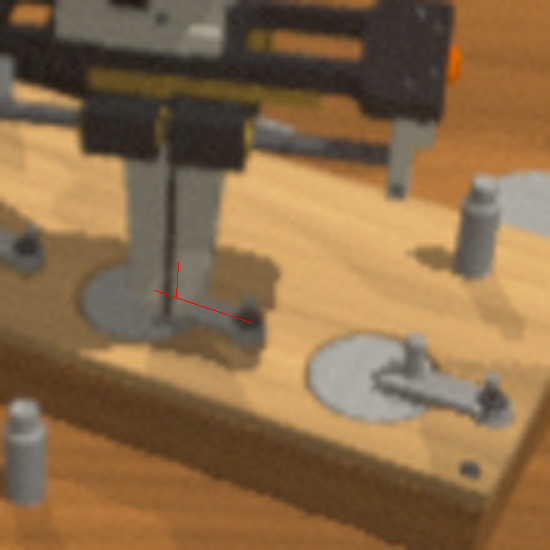

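Call:
carry_out --motion '[-0.0015,0,0,0,0,0,-1,0,0,0,0,0,0,-1,-0.001,0,0,0,0,0,-1,0,0,0,0,0,0,-1,0,0,0,0,0,0,-1]'

```text
t: 12.55
tool_pos: [0.5976, 0.0762, 0.0725]
orientation: [-1.57, 0.064, -0.082]
force: [2.8, -2.5, -2.0]
opening: 0.0004
```

Call:
carry_out --motion '[-0.003,0,0,0,0,0,-1,-0.003,0,0,0,0,0,-1,-0.003,0,0,0,0,0,-1,-0.003,0,0,0,0,0,-1,-0.003,0,0,0,0,0,-1]'

```text
t: 13.05
tool_pos: [0.5957, 0.0764, 0.0737]
orientation: [-1.569, 0.041, -0.107]
force: [19.5, -2.6, -16.0]
opening: 0.0005
```

Call:
carry_out --motion '[0.005,0,0,0,0,0,-1,0.006,0,0,0,0,0,-1,0,-0.02,0,0,0,0,-1,0,-0.04,0,0,0,0,-1,0,-0.04,0,0,0,0,-1]'

```text
t: 13.55
tool_pos: [0.596, 0.0762, 0.1671]
orientation: [-1.569, 0.057, -0.09]
force: [0.1, 0.0, 0.2]
opening: 0.0004
```

Call:
carry_out --motion '[0,-0.04,0,0,0,0,-1,-0.03,0,0.03,0,0,0,-1,-0.03,0,0.03,0,0,0,-1,-0.03,0,0.03,0,0,0,-1,-0.02,0,0.03,0,0,0,-1]'

```text
t: 14.05
tool_pos: [0.4979, 0.2073, 0.2154]
orientation: [-1.566, 0.057, -0.1]
force: [0.3, -0.0, -0.5]
opening: 0.0005
```

Call:
carry_out --motion '[-0.03,0,0.03,0,0,0,-1,-0.03,0,0.03,0,0,0,-1,-0.03,0,0.03,0,0,0,-1,0,0,0.0,0,0,0,-1,0,0,0,0,0,0,-1]'

```text
t: 14.55
tool_pos: [0.4087, 0.3134, 0.214]
orientation: [-1.566, 0.057, -0.09]
force: [0.8, -0.1, -0.6]
opening: 0.0006
```

Run:
```python
from keep import *
plan([*jw(.0608,.0831),.071],-5.2)
im=imaging.read_camera('scene'); draw('scene',im,[0],(225,160,355,260),'pics/f1.png',6)
m=imaging.camera_model('scene')
im=imaging.read_camera('top'); draw('top',im,[],(180,130,330,250),'pics/f2.png',5)
```

```text
t 14.55 pos [0.4087 0.3134 0.214 ] xhead -5.35 F [ 0.8 -0.1 -0.6] open 0.0006 q6 -0.92
shift mm [ 235.7  147.3 -159.9] turn deg [-0.25 -0.15  1.21]
```

View pics/f1.png

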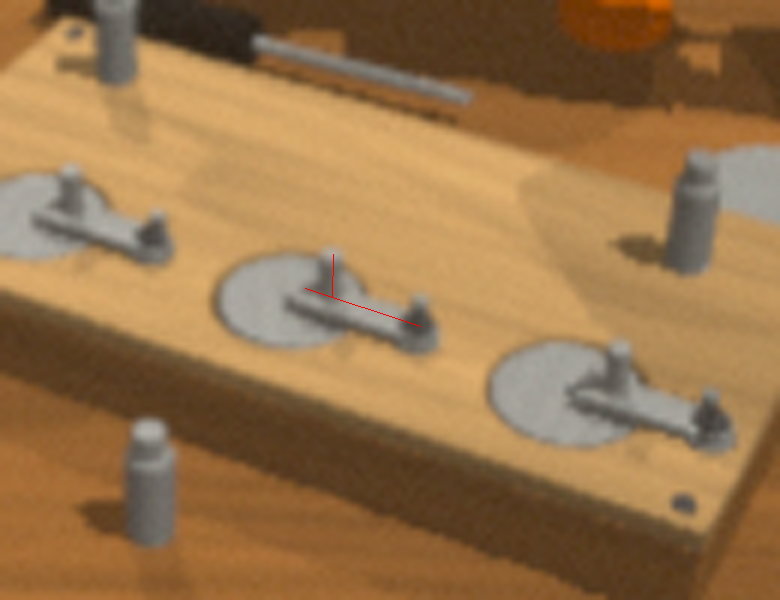

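View pics/f2.png

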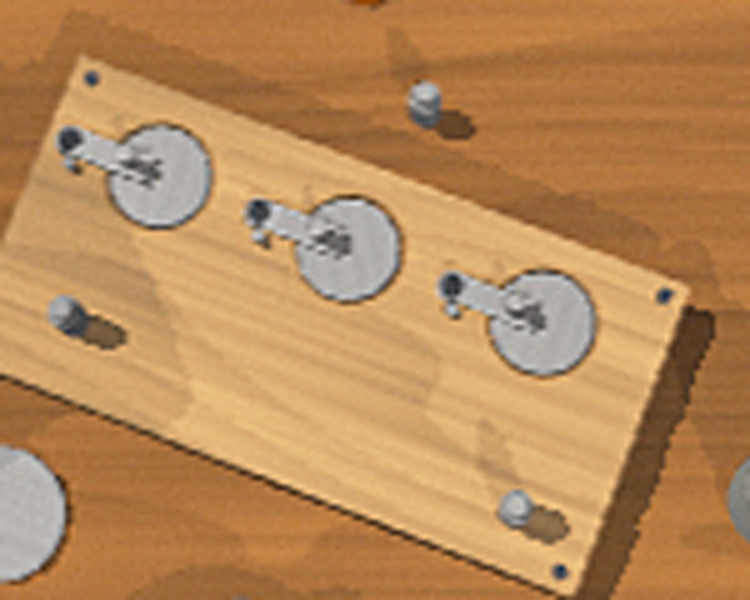

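```bash
python3 -c "
from plant import robot
print(robot.close_job()); print(robot.read_state()['t'])"
```

```text
the job is handed in; nothing more can be done
None
the job is handed in; nothing more can be done
```

The middle nest is loaded and its keeper is closed over the disc. I handed the job in at about 14.7 s of the 48 s allowed; the hand-in reports no verdict.

**What I did:** With the two fingertips 24 mm apart, I pushed the disc about 75 mm across the jig until it dropped into the middle nest. I then closed the fingers and pushed the keeper's thumb pin round in two strokes. It turned from about 1.88 rad to its stop, where the wrist force rose to about 20 N along the push with 16 N downward (limit 120 N). Finally I raised the tool and moved it clear.

**Last checks (by eye on the final pictures):**
- **Disc:** it lies centred and flush in the nest, with an even gap round the rim. I did not measure its height or tilt.
- **Middle keeper:** it lies along the line drawn for 0 rad, matching the two keepers beside it.
- **Rest of the scene:** the loaded nests, their keepers and the three standing pins look untouched. The screwdriver, big disc and bottle are only partly in view in the final close-ups, and what shows looks unmoved. I did not measure them again.

No check failed or disagreed. The two cameras put the nest centre within about 1.5 mm of each other.

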